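Check the wok burner is cool, then hold the simmer ring level over it

TASK

Pick up the white infrared thermometer and aim its slanted lens at the middle of the wok burner's cap from roughly 10 cm away, holding it steady for a good second, then lay it back flat on the counter, clear of the hob, and let go. Then lift the heavy steel simmer ring by the balance point of its handle and finish while still holding it there: level, with the ring centred above the burner cap, about 6 cm above the pan support and touching nothing but the gripper. Do not disturb the glass bowl, the wooden spoon or the chopstick rest.

Things in the scene. Friction and masses are not known exactly. Their poses are not given: they have to be found in the camera images.
- hob: freestanding steel single wok burner, fixed, 300 x 300 mm, 45 mm high; origin on the counter under the burner's centre; knob on its -x side. Four dark iron pan-support arms stand on its diagonals, 10 mm wide, reaching from 55 to 130 mm from the centre; their tops are 95 mm above the counter
- burner_cap (a point): centre of the top of the round dark burner cap (68 mm wide) in the middle of the hob, 75 mm above the counter
- thermo_center (a point): centre (17 mm above its underside) of the white stick-shaped infrared thermometer lying on the counter: 138 mm long (72 mm behind to 66 mm ahead of this point), 30 wide, 34 high, 0.13 kg; x points forwards to the nose, z up. Grip it here across its 30 mm width. Dark display on top behind the middle; black lens on the slanted underside of the nose
- thermo_lens (a point): centre of the thermometer's round black lens (20 mm wide), 60 mm ahead of and 3 mm below thermo_center; its x axis is the line of sight, which points 45 degrees forwards and down when the thermometer lies level; its y is the thermometer's y
- ring_balance (a point): balance point of the loose steel simmer ring, at mid-height of its handle, 17 mm above the underside. Flat open ring (100 mm outside, 74 inside, 12 thick) on a straight handle 18 mm wide, 18 tall (8 to 26 mm above the counter), a foot at its end; 282 mm long, 0.60 to 0.86 kg. x points to the ring, z up; ring's edge 27 mm ahead, handle's end 155 mm behind. Grip here across the width, firmly (45 N)
- ring_center (a point): centre of the open ring of the simmer ring, at mid-thickness (6 mm above its underside), 77 mm ahead of ring_balance and 11 mm below it; same axes
- chopstick_rest: bystander: small white ceramic chopstick rest, 60 x 16 x 15 mm, origin at the centre of its underside, lying between the other things
- glass_bowl: bystander: glass bowl, 136 mm wide, 60 mm high, origin at the centre of its underside
- wooden_spoon: bystander: wooden spoon, 270 mm long, lying on the counter

How it is judged:
On the way, in this order (a step that is already met when the one before it is completed fails the run):
1. the held thermometer looks at the burner cap from 5 to 20 cm, its line of sight passing within about 2 cm of the cap's middle, still for 0.7 s (x of burner_cap in the frame of thermo_lens between 0.05 and 0.2 m and y of burner_cap in the frame of thermo_lens between -0.02 and 0.02 m and z of burner_cap in the frame of thermo_lens between -0.02 and 0.02 m and linear speed of thermo below 0.03 m/s and angular speed of thermo below 0.3 rad/s and contact force between thermo and the fingers above 0.5 N), for 0.7 s.
2. the thermometer lies flat on the counter again, let go, clear of the hob (height (world z) of thermo_center below 0.025 m and angle between thermo_center's own z axis and vertical below 0.1 rad and linear speed of thermo below 0.02 m/s and contact force between thermo and the fingers below 0.1 N and contact force between thermo and hob below 0.1 N), for 0.2 s.
At the end, for the whole second after the job is handed in: gripper holding the simmer ring within 20 mm of its balance point, still, level within 0.1 rad, ring centre within 25 mm sideways of the cap's centre, underside 25 to 104 mm above the pan support; thermometer flat and still on the counter, let go, clear of the hob (all of step 2 and horizontal distance between ring_center and burner_cap below 0.025 m and height (world z) of ring_center between 0.126 and 0.205 m and angle between ring_balance's own z axis and vertical below 0.1 rad and x of the grasp point in the frame of ring_balance between -0.02 and 0.02 m and contact force between ring and the fingers above 1 N and contact force between ring and hob below 0.1 N and contact force between ring and thermo below 0.1 N and linear speed of ring below 0.03 m/s); the arm keeps its last pose, push and grip.
It fails at once if the bowl, spoon or chopstick rest is shifted by more than 3 cm (distance of any of chopstick_rest, glass_bowl, wooden_spoon from where it was at the start of the episode above 0.03 m).
It also fails if it takes over 72 s, if anything falls off the work surface, if the arm or the gripper's body presses on something with over 40 N, if the wrist force passes 120 N, or if a joint passes its speed limit or range.

ROBOT

A 6-joint arm with a two-finger parallel gripper is mounted at the origin on the work surface. World frame = base frame: x ahead of the robot, y to its left, z up, the work surface at z = 0. Lengths are in m, angles in rad, forces in N, time in s.
With the tool pointing down it reaches from about 0.35 to 0.925 m from the base axis. Payload 6.4 kg.
Tool frame: the origin (TCP) lies midway between the tips of the shut fingers; the grasp point (between the pads) lies ctrl.grip_point_offset behind it (ctrl.grip_point_offset is the distance from the TCP to the grasp point, in m); z points along the fingers, x is the direction in which the jaws open and shut, and the axes are right-handed (so a half turn about z gives the same grasp; the last joint's range is limited). The gripper opens to 85 mm and grips with 20 to 120 N. Pads are 22 mm wide; open, the fingers measure 114 mm over their backs; the gripper's body (76 mm by 85 mm) begins 54 mm behind the grasp point. The pads swing forward as they close: fully open they stand 13 mm farther back than shut.
Start: joints at [-1.451, 0.245, 1.558, -0, 1.339, -0.174], TCP at [0.188, -0.622, 0.231] pointing down, gripper open.
Joint ranges: [-3.13, 3.13], [-1.02, 2.26], [0.13, 2.54], [-0.95, 4.09], [0.21, 2.88], [-2.74, 2.74]. Speed limits (rad/s): [2.57, 2.57, 3.14, 3.14, 3.14, 3.14].

INTERFACE

Orientations are given as a unit quaternion [w, x, y, z].
In Python, from workcell import observe, cams, ctrl gives the robot as it stands. The module is installed in compiled form; this text tells all that it offers.
- The arm moves only by the tool move_arm, never from a script. Its argument "increments" is a list of rows, each a list of 2 entries, a list of its own where there are three numbers: the shift along the tool's x, y, z in mm, then the turn, a rotation vector about the tool's x, y, z in degrees. A call has 1 to 8 rows; each row is the pose to reach, as a shift and turn from the pose measured when the call began, along the tool's axes at that moment; what a row does not reach only later rows make up. A row lasts 1/10 s, in which the tool goes at most 50 mm and 8.59 degrees, less where a joint would pass 70% of its speed; a pose out of reach is approached as far as the arm can. A call with a gripper value outside its range is refused whole. "hand" is the opening, from 0 (shut) to 1 (fully open), set as the call begins (left out, the last holds). The fingers move at their own pace and stop on an object; the grip force is fixed at half the most. Time passes only in rows, so rows that repeat a pose let the fingers close. It gives the time, the measured TCP pose, the force and the opening at its end, in the units of the state.
- observe(): the state, without advancing time (a new reading comes with each control period).
- cams.capture(name): name is "scene" or "side" or "wrist"; returns a dict with "image" (480x640x3 uint8, red, green, blue), "range_z" (480x640 float32, m along the optical axis (not along the pixel's ray), 0 where there is no reading), "fx", "fy", "cx", "cy" (pixels), "R" (3x3) and "t" (3): a world point X has camera coordinates R X + t. Camera axes: x right, y down, z forward; pixel columns grow to the right and rows downward; lengths in m; the calibration is good to about 2 mm. A picture is of the moment at which its call begins.
- ctrl.close_job(): hands the job in, once; it reports no verdict.
The state is a dict: "t": time; "joints": joint angles; "joint_vel": joint speeds; "joint_efforts": joint torques, N m; "tcp_pos": TCP position; "ee_rot": TCP orientation; "force": force on the tool from outside, world axes, zero at the start; "torque": the same for the moment, N m; "opening": finger opening in m.
Only numpy, scipy, OpenCV 4.12 (cv2) and the standard library are available. Lean on these libraries where they do the work, as an engineer would, in place of code of your own. Each camera call takes 0.05 s, during which the arm holds its last target. There are 200 camera calls.

## Working session

There is one attempt and no reset: what is moved stays moved. The work goes in short steps, Python scripts to look and compute and a tool call to move; the robot and the scene stay as the last step left them, time stands still between calls to the robot, and variables do not carry over. Pictures are saved under pics/ and viewed, about 8 in all and at most 12, crops included, and the job is handed in when it is done.

Besides the shell and the picture viewer there is one more tool, called after "Call:" by a JSON object that holds its "name" and its "arguments". move_arm: Moves the arm, as the interface text tells. Its arguments: {"type":"object","properties":{"increments":{"type":"array"},"hand":{"type":"number"}},"required":["increments"]}

```bash
mkdir -p pics; cat > h.py <<'E'
import numpy as np, cv2
from workcell import observe, cams, ctrl
from scipy.spatial.transform import Rotation as Rn
def cap(n,save=None):
    c=cams.capture(n)
    if save: cv2.imwrite('pics/'+save,c['image'][:,:,::-1])
    np.savez('last_'+n+'.npz',**c); return c
def load(n): return np.load('last_'+n+'.npz')
def pt(c,u,v,w=1):
    r=c['range_z'][max(0,v-w):v+w+1,max(0,u-w):u+w+1]; r=r[r>0]; z=np.median(r)
    p=np.array([(u-c['cx'])/c['fx']*z,(v-c['cy'])/c['fy']*z,z]); return c['R'].T@(p-c['t'])
def onplane(c,u,v,h):
    d=c['R'].T@np.array([(u-c['cx'])/c['fx'],(v-c['cy'])/c['fy'],1]); o=-c['R'].T@c['t']
    return o+d*(h-o[2])/d[2]
def cloud(c):
    v,u=np.mgrid[:480,:640]; z=c['range_z']
    P=np.stack([(u-c['cx'])/c['fx']*z,(v-c['cy'])/c['fy']*z,z],-1); return (P-c['t'])@c['R']
def pose():
    s=observe(); q=s['ee_rot']; return np.array(s['tcp_pos']),Rn.from_quat([q[1],q[2],q[3],q[0]]),s
def delta(p,R):
    "shift mm and rotvec deg in tool axes to reach tcp p, Rotation R"
    p0,R0,s=pose(); print('t',s['t'],'shift',np.round(R0.inv().apply(np.array(p)-p0)*1000,1),'rot',np.round((R0.inv()*R).as_rotvec(degrees=True),1))
E
python3 - <<'E'
from h import *
a=cap('scene','a.png');b=cap('side','b.png')
for c in(a,b): print(-c['R'].T@c['t'],c['R'][2])
print(observe(),ctrl.grip_point_offset)
E
```

```text
[ 1.255326   -0.4366543   0.92183936] [-0.55041891  0.36335912 -0.75167092]
[ 0.30748347 -0.79753244  0.70251064] [ 0.31110484  0.73286833 -0.60507667]
{'t': 0.1, 'joints': array([-1.45109438e+00,  2.45743416e-01,  1.55890609e+00, -2.13810467e-05,
        1.33871653e+00, -1.74106718e-01]), 'joint_vel': array([-0.0015639 , -0.00055295, -0.00537381,  0.00018474,  0.00319361,
       -0.00093581]), 'joint_efforts': array([-9.83260215e-04, -4.30669713e+01, -3.27129042e+01, -2.28019267e-04,
        2.78956526e-03, -1.09023821e-05]), 'tcp_pos': array([ 0.18817417, -0.62163157,  0.23028353]), 'ee_rot': array([-6.36654597e-04,  8.02995480e-01, -5.95984457e-01, -6.17252621e-04]), 'force': array([ 0.47306326, -0.15271656,  0.88052083]), 'torque': array([ 0.03433649, -0.00116173,  0.02810006]), 'opening': 0.08530233917627823} 0.0187
```

View pics/a.png

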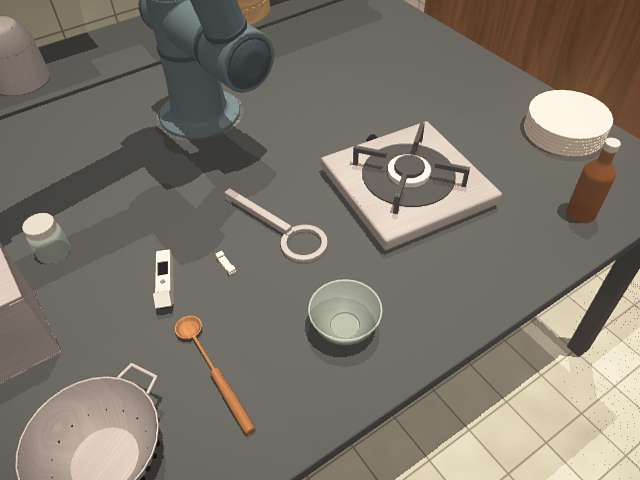

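View pics/b.png

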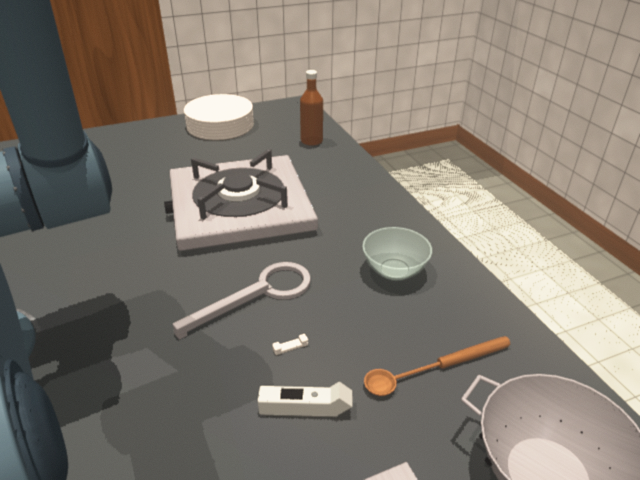

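The scene view shows the thermometer at (164,280) with its nose toward the viewer, the ring handle from (228,193) to the ring at (304,243), and the cap at (409,167). The side view shows the thermometer at (305,400) with its nose right, the ring at (285,280), and the cap at (238,182).

```bash
python3 - <<'E'
from h import *
a=load('scene');b=load('side')
def fit(c,u0,u1,v0,v1,zl,zh,name):
    P=cloud(c)[v0:v1,u0:u1].reshape(-1,3); P=P[(P[:,2]>zl)&(P[:,2]<zh)]
    r=cv2.minAreaRect((P[:,:2]*1000).astype(np.float32)); print(name,len(P),'rect',np.round(r[0],1),np.round(r[1],1),round(r[2],1),'zmax',np.percentile(P[:,2],[5,50,98]).round(3)); return P
fit(a,145,182,240,318,.026,.05,'thermo a top'); fit(b,250,360,372,425,.026,.05,'thermo b top')
fit(a,145,182,240,318,.008,.05,'thermo a'); fit(b,250,360,372,425,.008,.05,'thermo b')
fit(a,215,335,180,270,.005,.04,'ring a'); fit(b,168,318,258,340,.005,.04,'ring b')
fit(a,210,240,245,280,.005,.04,'rest a');fit(b,265,315,330,360,.005,.04,'rest b')
fit(a,300,390,275,355,.03,.08,'bowl a')
fit(a,165,270,310,440,.004,.05,'spoon a')
for c,u,v in((a,409,166),(b,238,181),(a,164,256),(a,163,302),(b,262,395),(b,345,392),(a,231,192),(a,288,229),(b,178,326),(b,268,286)): print(u,v,pt(c,u,v).round(4))
fit(a,390,430,150,185,.071,.08,'cap a'); fit(b,215,262,168,200,.071,.08,'cap b')
fit(a,320,505,115,250,.04,.05,'hob a'); fit(b,165,320,150,250,.04,.05,'hob b')
fit(a,320,505,115,250,.088,.1,'arms a'); fit(b,165,320,145,250,.088,.1,'arms b')
for c,nm,bx in((a,'a',(280,330,222,265)),(b,'b',(262,314,260,300))):
    P=cloud(c)[bx[2]:bx[3],bx[0]:bx[1]].reshape(-1,3);P=P[(P[:,2]>.008)&(P[:,2]<.016)];print('ringc',nm,cv2.minEnclosingCircle((P[:,:2]*1000).astype(np.float32)),cv2.fitEllipse((P[:,:2]*1000).astype(np.float32)))
E
```

```text
thermo a top 904 rect [ 487.4 -316.1] [ 30.9 141. ] 65.7 zmax [0.03  0.034 0.045]
thermo b top 1803 rect [ 487.  -318.7] [ 33.4 139.9] 66.8 zmax [0.028 0.033 0.044]
thermo a 1021 rect [ 487.4 -316.1] [ 30.9 141. ] 65.7 zmax [0.017 0.034 0.045]
thermo b 2452 rect [ 486.8 -318.6] [ 33.4 140.3] 66.8 zmax [0.012 0.032 0.044]
ring a 1723 rect [469.3 -54.4] [274.6 267.4] 55.3 zmax [0.006 0.014 0.029]
ring b 2125 rect [478.5 -54.7] [213.1 234.3] 63.7 zmax [0.007 0.016 0.027]
rest a 194 rect [ 509.1 -192.9] [61.3 18.8] 0.0 zmax [0.006 0.01  0.018]
rest b 294 rect [ 508.4 -193.7] [59.5 18.4] 0.3 zmax [0.005 0.008 0.016]
bowl a 1755 rect [773.4 -78.4] [134.7 134.9] 68.5 zmax [0.032 0.049 0.062]
spoon a 1462 rect [ 710.8 -320.2] [189.  265.7] 61.2 zmax [0.004 0.015 0.021]
409 166 [0.5554 0.2559 0.0747]
238 181 [0.5497 0.2523 0.0745]
164 256 [ 0.4426 -0.2922  0.0347]
163 302 [ 0.5459 -0.3412  0.0323]
262 395 [ 0.4277 -0.296   0.0337]
345 392 [ 0.5434 -0.34    0.0364]
231 192 [ 0.3483 -0.0876  0.0268]
288 229 [ 0.517  -0.0418  0.0228]
178 326 [ 0.3401 -0.0966  0.0243]
268 286 [ 0.5176 -0.0502  0.0182]
cap a 486 rect [550.4 261.1] [65.7 68.7] 33.8 zmax [0.072 0.075 0.078]
cap b 372 rect [548.4 255.6] [66.  65.8] 34.5 zmax [0.072 0.074 0.077]
hob a 8704 rect [542.6 261.7] [302.7 321.8] 82.1 zmax [0.042 0.046 0.05 ]
hob b 7196 rect [541.9 258.6] [304.6 314.5] 82.2 zmax [0.042 0.045 0.049]
arms a 636 rect [550.4 259.6] [191.  192.9] 82.4 zmax [0.089 0.095 0.098]
arms b 559 rect [550.  258.7] [195.1 189.5] 82.1 zmax [0.089 0.093 0.096]
ringc a ((552.9769287109375, -33.323177337646484), 55.67547607421875) ((557.8233032226562, -29.614412307739258), (88.81664276123047, 89.96711730957031), 108.45255279541016)
ringc b ((552.5311279296875, -30.88850975036621), 54.00404357910156) ((556.4248046875, -32.20486068725586), (87.77517700195312, 90.51889038085938), 153.99313354492188)
```

```bash
cat >> h.py <<'E'
def down(yaw): # tool z down, tool x at yaw (deg)
    x=np.array([np.cos(np.radians(yaw)),np.sin(np.radians(yaw)),0]); z=np.array([0,0,-1.]); return Rn.from_matrix(np.c_[x,np.cross(z,x),z])
E
python3 -c "
from h import *
delta([.490,-.3185,.16],down(-114))"
```

```text
t 0.1 shift [-202.6 -376.7   70.7] rot [ 0.   0.1 40.8]
```

Call:
{"name": "move_arm", "arguments": {"increments": [[[-203,-377,70],[0,0,40.8]],[[-203,-377,70],[0,0,40.8]],[[-203,-377,70],[0,0,40.8]],[[-203,-377,70],[0,0,40.8]],[[-203,-377,70],[0,0,40.8]],[[-203,-377,70],[0,0,40.8]],[[-203,-377,70],[0,0,40.8]],[[-203,-377,70],[0,0,40.8]]], "hand": 1}}

```text
t: 0.9
tcp_pos: [0.4656, -0.3419, 0.1661]
ee_rot: [0.0, -0.545, 0.839, 0.001]
force: [0.1, -0.0, 0.2]
opening: 0.0856
```

Call:
{"name": "move_arm", "arguments": {"increments": [[[0,0,0],[0,0,0]],[[0,0,0],[0,0,0]]]}}

```text
t: 1.1
tcp_pos: [0.466, -0.3406, 0.1653]
ee_rot: [0.0, -0.546, 0.838, 0.002]
force: [0.2, -0.1, 0.4]
opening: 0.0853
```

```bash
python3 - <<'E'
from h import *
w=cap('wrist','w1.png'); delta([.490,-.3185,.16],down(-114)); print(pose()[0])
P=cloud(w).reshape(-1,3); P=P[(P[:,2]>.02)&(P[:,2]<.04)&(abs(P[:,0]-.49)<.1)&(abs(P[:,1]+.3185)<.06)]
print(len(P),cv2.minAreaRect((P[:,:2]*1000).astype(np.float32)))
E
```

```text
t 1.15 shift [-31.2 -13.    5.8] rot [0.1 0.1 0.1]
[ 0.46549069 -0.34178596  0.16580352]
6945 ((488.62457275390625, -318.6910705566406), (30.13677215576172, 139.33612060546875), 65.77726745605469)
```

View pics/w1.png

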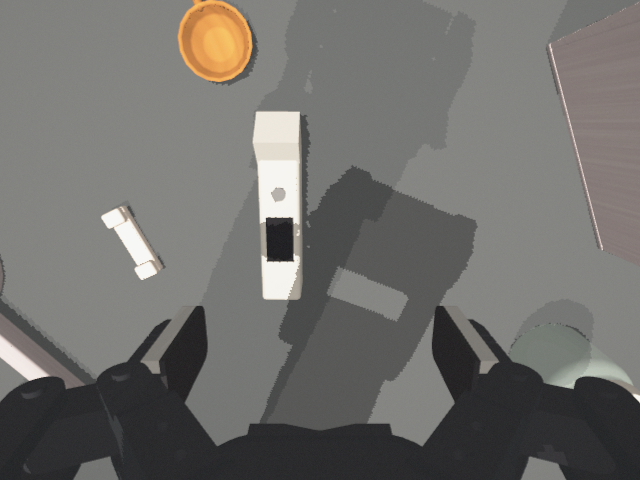

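The wrist view shows the thermometer centred at about (280,205), nose at the top, spoon bowl at (215,40) and rest at (132,240), both clear of the fingers.

```bash
python3 -c "
from h import *
delta([.4913,-.3199,.003],down(-114.2))"
```

```text
t 1.15 shift [-30.2 -15.  162.8] rot [0.1 0.1 0.3]
```

Call:
{"name": "move_arm", "arguments": {"increments": [[[-30,-15,40],[0,0,0.3]],[[-30,-15,70],[0,0,0.3]],[[-30,-15,100],[0,0,0.3]],[[-30,-15,130],[0,0,0.3]],[[-30,-15,150],[0,0,0.3]],[[-30,-15,162],[0,0,0.3]],[[-30,-15,162],[0,0,0.3]],[[-30,-15,162],[0,0,0.3]]]}}

```text
t: 1.95
tcp_pos: [0.4914, -0.3213, 0.0048]
ee_rot: [0.0, -0.542, 0.84, 0.0]
force: [0.4, -0.7, 0.3]
opening: 0.0856
```

Call:
{"name": "move_arm", "arguments": {"increments": [[[0,0,0],[0,0,0]],[[0,0,0],[0,0,0]],[[0,0,0],[0,0,0]],[[0,0,0],[0,0,0]],[[0,0,0],[0,0,0]],[[0,0,0],[0,0,0]],[[0,0,0],[0,0,0]],[[0,0,0],[0,0,0]]], "hand": 0}}

```text
t: 2.75
tcp_pos: [0.4919, -0.3218, 0.0056]
ee_rot: [0.0, -0.542, 0.84, -0.0]
force: [0.4, -0.4, 5.1]
opening: 0.0291
```

```bash
python3 -c "
from h import *
delta([.4913,-.3199,.003],down(-114.2));print(observe()['opening'],observe()['force'])"
```

```text
t 2.75 shift [-1.4  1.3  2.6] rot [-0.   0.  -0.1]
0.029051968855306417 [ 0.38978485 -0.36261725  5.07947304]
```

Call:
{"name": "move_arm", "arguments": {"increments": [[[0,0,-30],[0,0,0]],[[0,0,-65],[0,0,0]],[[0,0,-100],[0,0,-5]],[[0,0,-135],[0,0,-10]],[[0,0,-170],[0,0,-15]],[[0,0,-170],[0,0,-20]],[[0,0,-170],[0,0,-20]]]}}

```text
t: 3.45
tcp_pos: [0.4918, -0.3218, 0.176]
ee_rot: [0.0, -0.68, 0.733, -0.001]
force: [-0.8, 0.7, -1.4]
opening: 0.0293
```

```bash
python3 -c "
from h import *
delta([.4366,.1935,.1376],down(-60));print(observe()['opening'],observe()['force'],pose()[0])"
```

```text
t 3.45 shift [-509.7   93.8   38.1] rot [ -0.1  -0.  -34.3]
0.029273073876716595 [-0.80294404  0.66462848 -1.36521897] [ 0.49182686 -0.32177713  0.17602827]
```

Call:
{"name": "move_arm", "arguments": {"increments": [[[-25,5,0],[0,0,-4]],[[-65,12,0],[0,0,-8]],[[-110,20,0],[0,0,-12]],[[-155,28,0],[0,0,-16]],[[-200,37,0],[0,0,-20]],[[-245,45,0],[0,0,-24]],[[-290,53,0],[0,0,-28]],[[-325,60,0],[0,0,-32]]]}}

```text
t: 4.25
tcp_pos: [0.4544, 0.0093, 0.1739]
ee_rot: [0.0, 0.856, -0.517, -0.001]
force: [-0.1, 0.1, -1.0]
opening: 0.0289
```

```bash
python3 -c "
from h import *
delta([.4366,.1935,.1376],down(-60))"
```

```text
t 4.25 shift [-171.2  -70.2   36.4] rot [ 0.1  0.1 -2.2]
```

Call:
{"name": "move_arm", "arguments": {"increments": [[[-40,-16,5],[0,0,-1]],[[-80,-32,10],[0,0,-2]],[[-115,-47,20],[0,0,-2.2]],[[-145,-60,28],[0,0,-2.2]],[[-165,-68,34],[0,0,-2.2]],[[-171,-70,36],[0,0,-2.2]],[[-171,-70,36],[0,0,-2.2]],[[-171,-70,36],[0,0,-2.2]]]}}

```text
t: 5.05
tcp_pos: [0.4363, 0.1925, 0.1376]
ee_rot: [0.001, 0.866, -0.501, -0.001]
force: [0.4, 0.8, -0.9]
opening: 0.0294
```

```bash
python3 - <<'E'
from h import *
b=cap('side','b2.png')
delta([.4366,.1935,.1376],down(-60));print(pose()[0])
P=cloud(b).reshape(-1,3);C=b['image'].reshape(-1,3)
m=(P[:,2]>.12)&(P[:,2]<.19)&(np.linalg.norm(P[:,:2]-[.437,.194],axis=1)<.11)&(C.min(1)>120)
P=P[m]; print(m.sum()); ax=np.array([.866,.5,0]);s=(P-[.437,.194,0])@ax
print('along',np.percentile(s,[1,99]).round(3))
for lo in(-.06,-.03,0,.02,.04):
    q=P[(s>lo)&(s<lo+.02)]; print(lo,len(q),np.percentile(q[:,2],[3,97]).round(3) if len(q) else '')
cv2.imwrite('pics/b2c.png',cv2.resize(b['image'][80:260,120:360,::-1],None,fx=3,fy=3))
E
```

```text
t 5.1 shift [-1.  -0.6  0.4] rot [ 0.1  0.1 -0.1]
[0.43663125 0.19234225 0.1379597 ]
199
along [-0.079  0.044]
-0.06 25 [0.133 0.167]
-0.03 15 [0.132 0.165]
0 0 
0.02 0 
0.04 6 [0.137 0.153]
```

View pics/b2c.png

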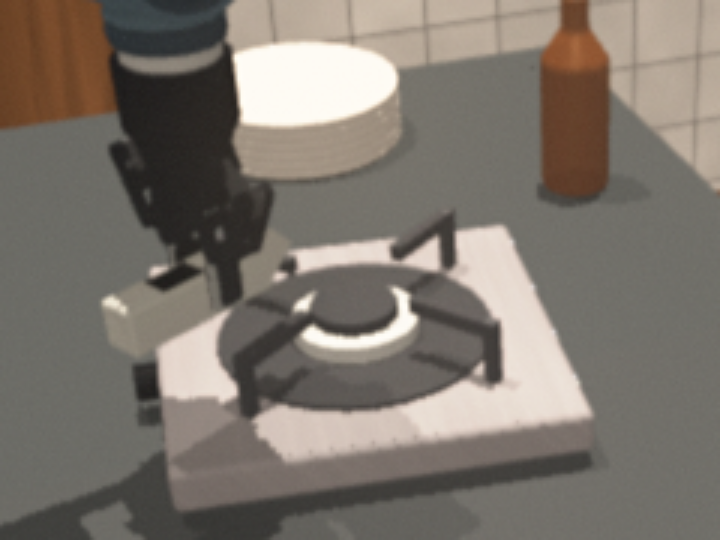

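The crop shows the thermometer held level, with its tail at crop (130,325), its body rising to (280,250) and its nose toward the cap at (355,300). The measured tail band of z 0.133–0.167 agrees with the plan, so I hold.

Call:
{"name": "move_arm", "arguments": {"increments": [[[0,0,0],[0,0,0]],[[0,0,0],[0,0,0]],[[0,0,0],[0,0,0]],[[0,0,0],[0,0,0]],[[0,0,0],[0,0,0]],[[0,0,0],[0,0,0]],[[0,0,0],[0,0,0]],[[0,0,0],[0,0,0]]]}}

```text
t: 5.9
tcp_pos: [0.4366, 0.1924, 0.1379]
ee_rot: [0.0, 0.866, -0.501, -0.001]
force: [-0.4, 0.3, -1.3]
opening: 0.0294
```

Call:
{"name": "move_arm", "arguments": {"increments": [[[0,0,0],[0,0,0]],[[0,0,0],[0,0,0]],[[0,0,0],[0,0,0]],[[0,0,0],[0,0,0]],[[0,0,0],[0,0,0]],[[0,0,0],[0,0,0]]]}}

```text
t: 6.5
tcp_pos: [0.4366, 0.1924, 0.1379]
ee_rot: [0.0, 0.866, -0.501, -0.001]
force: [0.2, -0.2, -0.9]
opening: 0.0291
```

```bash
python3 -c "
from h import *
delta([.4366,.1935,.1376],down(-60));print(observe()['opening'],observe()['joint_vel'])
delta([.47,-.30,.19],down(-95))"
```

```text
t 6.5 shift [-1.  -0.6  0.3] rot [ 0.1  0.1 -0.1]
0.029138112336655798 [-1.07913980e-03 -6.74711863e-05  3.65159468e-05 -8.22755314e-04
 -1.22055429e-03  2.26804580e-04]
t 6.5 shift [443.4 216.6 -52.4] rot [ 0.1  0.1 34.9]
```

Call:
{"name": "move_arm", "arguments": {"increments": [[[15,7,-20],[0,0,2]],[[50,25,-50],[0,0,5]],[[90,44,-52],[0,0,10]],[[132,64,-52],[0,0,15]],[[174,85,-52],[0,0,20]],[[216,106,-52],[0,0,25]],[[258,126,-52],[0,0,30]],[[295,144,-52],[0,0,35]]]}}

```text
t: 7.3
tcp_pos: [0.4588, -0.1375, 0.19]
ee_rot: [-0.001, -0.673, 0.739, 0.001]
force: [0.3, 0.5, -2.2]
opening: 0.0292
```

```bash
python3 -c "
from h import *
delta([.4913,-.3199,.10],down(-114.2))"
```

```text
t 7.3 shift [178.6 -49.5  90. ] rot [ 0.1 -0.  18.8]
```

Call:
{"name": "move_arm", "arguments": {"increments": [[[40,-11,5],[0,0,4]],[[80,-22,15],[0,0,8]],[[118,-33,35],[0,0,12]],[[150,-42,60],[0,0,16]],[[172,-48,80],[0,0,18.8]],[[178,-49,90],[0,0,18.8]],[[178,-49,90],[0,0,18.8]],[[178,-49,90],[0,0,18.8]]]}}

```text
t: 8.1
tcp_pos: [0.4909, -0.3186, 0.1004]
ee_rot: [-0.001, -0.544, 0.839, 0.001]
force: [-0.9, 0.5, -0.6]
opening: 0.0291
```

```bash
python3 -c "
from h import *
delta([.4913,-.3199,.0065],down(-114.2))"
```

```text
t 8.1 shift [ 1.  -1.  93.9] rot [ 0.1 -0.   0.1]
```

Call:
{"name": "move_arm", "arguments": {"increments": [[[0,0,25],[0,0,0]],[[0,0,50],[0,0,0]],[[0,0,70],[0,0,0]],[[0,0,83],[0,0,0]],[[0,0,89],[0,0,0]],[[0,0,93],[0,0,0]],[[0,0,94.5],[0,0,0]],[[0,0,94.5],[0,0,0]]]}}

```text
t: 8.9
tcp_pos: [0.4913, -0.3189, 0.0066]
ee_rot: [-0.0, -0.544, 0.839, -0.0]
force: [-0.3, 0.0, -1.7]
opening: 0.0289
```

Call:
{"name": "move_arm", "arguments": {"increments": [[[0,0,0],[0,0,0]],[[0,0,0],[0,0,0]],[[0,0,0],[0,0,0]],[[0,0,0],[0,0,0]],[[0,0,0],[0,0,0]],[[0,0,0],[0,0,0]],[[0,0,0],[0,0,0]],[[0,0,0],[0,0,0]]], "hand": 1}}

```text
t: 9.7
tcp_pos: [0.4913, -0.3189, 0.0066]
ee_rot: [-0.0, -0.544, 0.839, -0.0]
force: [-0.2, 0.2, 0.3]
opening: 0.0857
```

Call:
{"name": "move_arm", "arguments": {"increments": [[[0,0,-20],[0,0,0]],[[0,0,-55],[0,0,0]],[[0,0,-95],[0,0,0]],[[0,0,-135],[0,0,0]],[[0,0,-165],[0,0,0]],[[0,0,-180],[0,0,0]],[[0,0,-180],[0,0,0]]]}}

```text
t: 10.4
tcp_pos: [0.4924, -0.3196, 0.1889]
ee_rot: [0.0, -0.544, 0.839, -0.002]
force: [0.0, 0.8, 0.3]
opening: 0.0854
```

```bash
python3 - <<'E'
from h import *
w=cap('wrist','w2.png')
P=cloud(w).reshape(-1,3); P=P[(P[:,2]>.02)&(P[:,2]<.05)&(abs(P[:,0]-.49)<.1)&(abs(P[:,1]+.3185)<.06)]
print(len(P),cv2.minAreaRect((P[:,:2]*1000).astype(np.float32)),np.percentile(P[:,2],[5,50,95]))
delta([.445,-.065,.185],down(-74))
E
```

```text
6342 ((487.3219909667969, -317.51959228515625), (30.055028915405273, 139.61444091796875), 65.44556427001953) [0.03183519 0.03458259 0.04418066]
t 10.45 shift [-212.7  146.     1.2] rot [  0.   -0.1 -40.1]
```

The thermometer is flat at its original spot. Next, the ring.

Call:
{"name": "move_arm", "arguments": {"increments": [[[-25,17,0],[0,0,-5]],[[-58,40,0],[0,0,-11]],[[-93,64,0],[0,0,-18]],[[-128,88,0],[0,0,-25]],[[-163,112,0],[0,0,-32]],[[-195,134,0],[0,0,-38]],[[-213,146,0],[0,0,-40]],[[-213,146,0],[0,0,-40]]]}}

```text
t: 11.25
tcp_pos: [0.4431, -0.0621, 0.1834]
ee_rot: [0.001, 0.799, -0.601, -0.002]
force: [0.8, -0.1, -1.1]
opening: 0.0851
```

Call:
{"name": "move_arm", "arguments": {"increments": [[[0,0,0],[0,0,0]],[[0,0,0],[0,0,0]]]}}

```text
t: 11.45
tcp_pos: [0.4425, -0.0625, 0.182]
ee_rot: [0.001, 0.799, -0.601, -0.004]
force: [-0.0, -0.4, 0.2]
opening: 0.0851
```

```bash
python3 - <<'E'
from h import *
w=cap('wrist','w3.png'); print(pose()[0])
Q=cloud(w).reshape(-1,3); n=np.linalg.norm(Q[:,:2]-[.555,-.031],axis=1)
R=Q[(n<.06)&(Q[:,2]>.008)&(Q[:,2]<.016)]; r=(R[:,:2]*1000).astype(np.float32)
print('ring',len(r),cv2.minEnclosingCircle(r),cv2.fitEllipse(cv2.convexHull(r)))
H=Q[(n>.062)&(Q[:,2]>.02)&(Q[:,2]<.032)&(abs(Q[:,0]-.42)<.11)&(abs(Q[:,1]+.065)<.06)]; h=(H[:,:2]*1000).astype(np.float32)
print('handle',len(h),cv2.minAreaRect(h),cv2.fitLine(h,cv2.DIST_HUBER,0,.01,.01).ravel())
E
```

```text
[ 0.44276933 -0.06273503  0.18241773]
ring 5671 ((557.6223754882812, -31.03036117553711), 49.95787811279297) ((556.6972045898438, -31.364891052246094), (96.45591735839844, 99.9137191772461), 14.959465026855469)
handle 4230 ((415.6053161621094, -71.58544921875), (166.89434814453125, 18.00948143005371), 15.89775562286377) [ 9.6055520e-01  2.7808937e-01  4.2195270e+02 -7.0000519e+01]
```

View pics/w3.png

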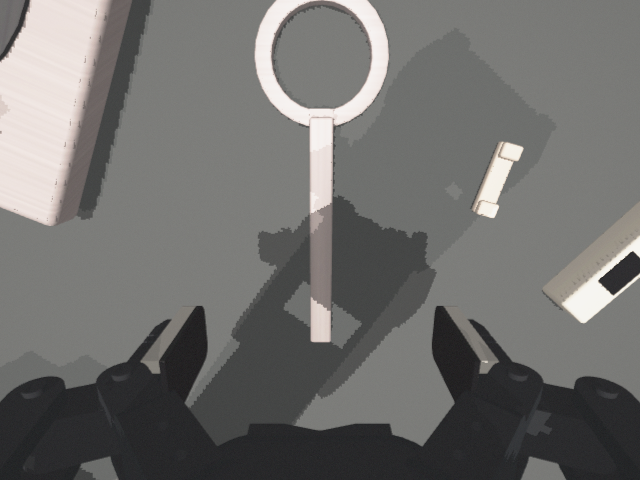

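The wrist view shows the handle running from (320,340) to (320,115), the ring centred at (321,55), and the rest at (498,180). That is well clear of the grip. The handle line and ring centre agree on the balance point at (0.483, -0.052).

```bash
python3 -c "
from h import *
delta([.4832,-.0524,.002],down(-74))"
```

```text
t 11.5 shift [  1.9 -42.8 180.2] rot [0.3 0.2 0. ]
```

Call:
{"name": "move_arm", "arguments": {"increments": [[[2,-20,35],[0.3,0.2,0]],[[2,-43,75],[0.3,0.2,0]],[[2,-43,110],[0.3,0.2,0]],[[2,-43,140],[0.3,0.2,0]],[[2,-43,163],[0.3,0.2,0]],[[2,-43,174],[0.3,0.2,0]],[[2,-43,179],[0.3,0.2,0]],[[2,-43,180],[0.3,0.2,0]]]}}

```text
t: 12.3
tcp_pos: [0.4838, -0.053, 0.0023]
ee_rot: [0.0, 0.799, -0.602, -0.0]
force: [0.7, 0.5, -0.4]
opening: 0.0854
```

```bash
python3 -c "
from h import *
delta([.4832,-.0524,.002],down(-74))"
```

```text
t 12.3 shift [-0.7  0.4  0.3] rot [ 0. -0. -0.]
```

Call:
{"name": "move_arm", "arguments": {"increments": [[[0,0,0],[0,0,0]],[[0,0,0],[0,0,0]],[[0,0,0],[0,0,0]],[[0,0,0],[0,0,0]],[[0,0,0],[0,0,0]],[[0,0,0],[0,0,0]],[[0,0,0],[0,0,0]],[[0,0,0],[0,0,0]]], "hand": 0}}

```text
t: 13.1
tcp_pos: [0.4841, -0.0527, 0.0029]
ee_rot: [0.0, 0.799, -0.602, -0.0]
force: [-0.6, 2.8, 5.7]
opening: 0.0167
```

Call:
{"name": "move_arm", "arguments": {"increments": [[[0,0,-2],[0,0,0]],[[0,0,-5],[0,0,0]],[[0,0,-12],[0,0,0]],[[0,0,-22],[0,0,0]],[[0,0,-35],[0,0,0]],[[0,0,-45],[0,0,0]],[[0,0,-50],[0,0,0]],[[0,0,-50],[0,0,0]]]}}

```text
t: 13.9
tcp_pos: [0.485, -0.053, 0.0542]
ee_rot: [-0.0, 0.799, -0.602, 0.001]
force: [0.6, -1.1, -6.7]
opening: 0.0172
```

```bash
python3 - <<'E'
from h import *
w=cap('wrist','w4.png'); p,R,s=pose(); print(p,s['force'],s['torque'],s['opening'])
c=p+R.apply([0,0,0]); d=np.array([.9613,.2756]); n=np.array([-.2756,.9613])
for nm in('wrist','scene'):
    w=w if nm=='wrist' else cap('scene')
    Q=cloud(w).reshape(-1,3); Q=Q[(Q[:,2]>.035)&(Q[:,2]<.1)]; e=Q[:,:2]-p[:2]; a=e@d; l=e@n
    for lo,hi,wd in((-.15,-.1,.006),(-.1,-.06,.006),(.035,.055,.05),(.06,.1,.05),(.1,.12,.05)):
        m=(a>lo)&(a<hi)&(abs(l)<wd); print(nm,lo,m.sum(),np.percentile(Q[m,2],[10,50,90]).round(4) if m.sum() else '')
E
```

```text
[ 0.48432091 -0.0528278   0.05340164] [-0.16192997  0.46185085 -7.6433673 ] [-0.0420541   0.02100318  0.00951948] 0.016816874533611526
wrist -0.15 0 
wrist -0.1 0 
wrist 0.035 8472 [0.0606 0.0636 0.0667]
wrist 0.06 12160 [0.0598 0.0635 0.0644]
wrist 0.1 5486 [0.0579 0.0634 0.0645]
scene -0.15 95 [0.0727 0.0766 0.0783]
scene -0.1 55 [0.0737 0.0763 0.0784]
scene 0.035 232 [0.0546 0.0622 0.0653]
scene 0.06 275 [0.0552 0.0616 0.0647]
scene 0.1 204 [0.0566 0.0621 0.0645]
```

Call:
{"name": "move_arm", "arguments": {"increments": [[[0,0,-8],[0,0,0]],[[0,0,-22],[0,0,0]],[[0,0,-42],[0,0,0]],[[0,0,-64],[0,0,0]],[[0,0,-86],[0,0,0]],[[0,0,-103],[0,0,0]],[[0,0,-112],[0,0,0]],[[0,0,-112],[0,0,0]]]}}

```text
t: 14.8
tcp_pos: [0.4849, -0.053, 0.1667]
ee_rot: [-0.001, 0.799, -0.602, 0.001]
force: [0.1, -0.4, -7.6]
opening: 0.0169
```

```bash
python3 -c "
from h import *
delta([.4766,.2373,.158],down(-74)); print(pose()[0])"
```

```text
t 14.8 shift [-281.4  -71.9    8.4] rot [-0.1 -0.1 -0. ]
[ 0.48493232 -0.05301112  0.16674312]
```

Call:
{"name": "move_arm", "arguments": {"increments": [[[-8,-2,0],[0,0,0]],[[-24,-6,0],[0,0,0]],[[-46,-12,0],[0,0,0]],[[-72,-18,0],[0,0,0]],[[-98,-25,0],[0,0,0]],[[-124,-32,0],[0,0,0]],[[-148,-38,0],[0,0,0]],[[-165,-42,0],[0,0,0]]]}}

```text
t: 15.6
tcp_pos: [0.4784, 0.1191, 0.1651]
ee_rot: [0.0, 0.799, -0.601, 0.0]
force: [0.7, -0.1, -7.1]
opening: 0.0167
```

```bash
python3 -c "
from h import *
delta([.4766,.2373,.158],down(-74)); print(pose()[0])"
```

```text
t 15.6 shift [-114.1  -30.9    7. ] rot [ 0.  -0.   0.1]
[0.47844137 0.11914896 0.16508355]
```

Call:
{"name": "move_arm", "arguments": {"increments": [[[-18,-5,1],[0,0,0]],[[-38,-10,3],[0,0,0]],[[-60,-16,4],[0,0,0]],[[-82,-22,5],[0,0,0]],[[-99,-27,6],[0,0,0]],[[-110,-30,7],[0,0,0]],[[-114,-31,7],[0,0,0]],[[-114,-31,7],[0,0,0]]]}}

```text
t: 16.4
tcp_pos: [0.4762, 0.2374, 0.1574]
ee_rot: [0.001, 0.799, -0.601, -0.0]
force: [-0.1, -0.7, -6.6]
opening: 0.0173
```

Call:
{"name": "move_arm", "arguments": {"increments": [[[0,0,0],[0,0,0]],[[0,0,0],[0,0,0]],[[0,0,0],[0,0,0]],[[0,0,0],[0,0,0]]]}}

```text
t: 16.8
tcp_pos: [0.4763, 0.237, 0.1575]
ee_rot: [0.001, 0.799, -0.601, -0.0]
force: [-0.9, -0.6, -7.1]
opening: 0.0169
```

```bash
python3 - <<'E'
from h import *
delta([.4766,.2373,.158],down(-74)); print(pose()[0],observe()['opening'])
for nm,s in(('scene','a5.png'),('side','b5.png'),('wrist',None)):
    Q=cloud(cap(nm,s)).reshape(-1,3); n=np.linalg.norm(Q[:,:2]-[.55,.259],axis=1)
    m=(n<.057)&(Q[:,2]>.15)&(Q[:,2]<.18); r=(Q[m][:,:2]*1000).astype(np.float32)
    A=np.c_[Q[m][:,:2]-[.55,.259],np.ones(m.sum())]; k=np.linalg.lstsq(A,Q[m][:,2],rcond=None)[0]
    print(nm,m.sum(),cv2.fitEllipse(cv2.convexHull(r)),'plane',k.round(3))
    T=Q[(Q[:,2]>.02)&(Q[:,2]<.05)&(abs(Q[:,0]-.49)<.09)&(abs(Q[:,1]+.3185)<.06)]
    if len(T)>50: print('thermo',len(T),cv2.minAreaRect((T[:,:2]*1000).astype(np.float32)),np.median(T[:,2]))
E
```

```text
t 16.8 shift [-0.2 -0.3 -0.5] rot [ 0.1 -0.   0.1]
[0.47631212 0.23703527 0.15747438] 0.016858274552565344
scene 855 ((548.498291015625, 258.0317077636719), (100.13876342773438, 107.59352111816406), 86.09757232666016) plane [-0.033 -0.003  0.165]
thermo 942 ((487.00274658203125, -315.4852600097656), (31.252504348754883, 141.12655639648438), 65.10697937011719) 0.03412363857745111
side 666 ((546.9698486328125, 256.4979248046875), (101.00393676757812, 103.35910034179688), 98.23329162597656) plane [-0.036  0.     0.163]
thermo 2024 ((485.87005615234375, -316.84698486328125), (33.78571701049805, 139.69618225097656), 65.07945251464844) 0.03301595957545778
wrist 28675 ((546.5701293945312, 256.8550109863281), (99.05720520019531, 102.0090560913086), 91.2384262084961) plane [-0.032 -0.011  0.166]
```

View pics/a5.png

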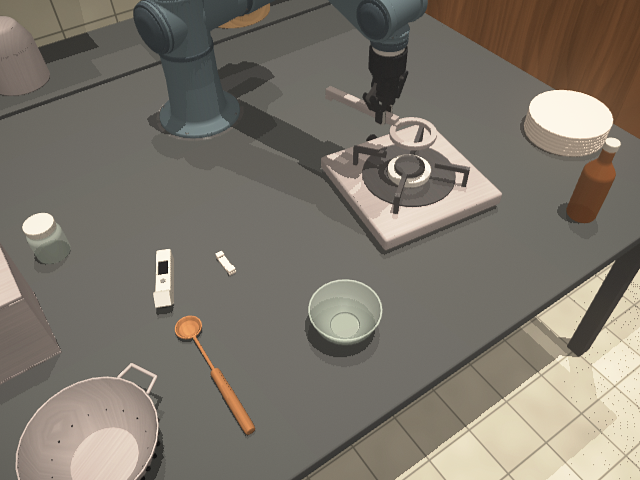

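The final view shows the ring held above the burner at (412,133). The thermometer at (164,280), rest, spoon and bowl are unmoved. The ring tilts about 0.033 rad, so I check for creep before handing in.

Call:
{"name": "move_arm", "arguments": {"increments": [[[0,0,0],[0,0,0]],[[0,0,0],[0,0,0]],[[0,0,0],[0,0,0]],[[0,0,0],[0,0,0]],[[0,0,0],[0,0,0]],[[0,0,0],[0,0,0]],[[0,0,0],[0,0,0]],[[0,0,0],[0,0,0]]]}}

```text
t: 17.75
tcp_pos: [0.4763, 0.2372, 0.1575]
ee_rot: [0.001, 0.799, -0.601, -0.0]
force: [0.1, -0.4, -7.0]
opening: 0.0164
```

```bash
python3 - <<'E'
from h import *
Q=cloud(cap('wrist')).reshape(-1,3); n=np.linalg.norm(Q[:,:2]-[.55,.259],axis=1)
m=(n<.057)&(Q[:,2]>.15)&(Q[:,2]<.18); A=np.c_[Q[m][:,:2]-[.55,.259],np.ones(m.sum())]; k=np.linalg.lstsq(A,Q[m][:,2],rcond=None)[0]
print(k.round(3)); p,R,s=pose(); print(p,s['force'])
if abs(k[0])<.06 and abs(k[2]-.166)<.004: print(ctrl.close_job(),'closed')
E
```

```text
[-0.032 -0.011  0.166]
[0.47625879 0.23726108 0.1574649 ] [-0.0457072   0.10397301 -7.33714005]
the job is handed in; nothing more can be done
None closed
```

I carried out both parts of the task and handed the job in at about 17.8 s; the robot reports no verdict, so the results below are from my own checks.

- **Thermometer:** I held it level, aimed at the burner cap from about 10 cm, for about 1.4 s. I worked the aim out from the grasp pose; the side camera confirmed the height and that it was level, but not the line of sight itself. I then laid it flat at its original spot and let go. In the last images it lies there within about 2 mm of where it started.
- **Simmer ring:** I gripped it at the balance point and am holding it above the burner.
    - **Position:** its centre is about 3 mm from the cap's centre, and its underside is about 6 cm above the pan support.
    - **Level:** the ring's top surface showed a tilt of about 0.03 rad, within the 0.1 rad limit. It did not change over a further 0.8 s.
    - **Touching:** the force on the tool was about 7 N, matching the ring's weight alone.
- **Bystanders:** the bowl, spoon and chopstick rest look unmoved in the final picture; I did not measure them again.

No check failed. The three cameras put the ring's centre within about 2 mm of each other, which is the accuracy of their calibration.

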